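# Free the mixer's jar holder and load the upturned jar the right way up

### The job

First lift the steel clamp bar with the red knob off the black jar holder and lay it flat in the green tray. Then turn the square white jar, which stands upside down on its orange cap, the right way up: lay it on its side on the blue mat and let go, take it again, and stand it upright, cap on top, centred on the holder's cream pad and square between the two black cheeks. Do not let the jar fall over, and leave the other things on the bench where they are.

Things in the scene. Friction and masses are not known exactly. Their poses are not given: they have to be found in the camera images.
- holder: fixed jar holder: bright round foot 128 mm across, 8 mm high; on it a black disc 116 mm across up to 20 mm. Two black cheeks, 64 mm long (along x), 10 mm thick, stand at y = +-42 mm (inner faces 74 mm apart), tops 47 mm above the bench. Origin: centre of the underside, on the bench; z up
- pad (a point): centre of the top face of the holder's cream pad, 22 mm above the bench, where the jar's base must stand. The pad is 66 mm (x) by 72 mm (y), between the cheeks, so the cheeks rise 25 mm above it; axes as the holder's
- clamp: loose steel clamp bar, about 0.3 kg, 140 mm (along its y) x 24 mm. Origin: underside centre, level with the feet of its lugs. Bar at heights 12 to 22 mm; lugs 10 mm thick at y = +-58 mm reach down to 0; red knob 32 mm across at the middle, heights 26 to 54 mm. At the start it bridges the holder's cheeks (along the holder's y, lugs outside them, origin 35 mm up), held only by its weight
- knob (a point): centre of the red knob on the clamp bar, 40 mm above the bar's origin and 14 mm below the knob's flat top: the place to grip it, from above
- tray: fixed green open tray, outside 110 mm (x) by 190 mm (y), 25 mm high, walls and floor 5 mm thick. Origin: centre of the underside, on the bench; z up
- mat: fixed blue mat, 130 mm (x) by 190 mm (y), 3 mm thick, kept clear. Origin: centre of its underside, on the bench; z up
- jar: loose rigid square jar, 0.2 to 0.4 kg: white body 50 x 50 mm, 72 mm long, round shoulder to 80 mm, orange cap 42 mm across from 80 to 100 mm. Origin: centre of its flat base; z from base to cap; x, y square to the flat sides. At the start it stands upside down on its cap on the bench, z down, base 100 mm up. May be gripped firmly on two facing flat sides
- jar_mid (a point): point on the jar's axis halfway along it, 50 mm from the base; axes as the jar's. 25 mm above whatever it lies on when the jar lies on a flat side
- beaker: bystander: white cup, 72 mm across, 75 mm high, at the far side. Origin: centre of underside
- reagent: bystander: round amber jar with black cap, 60 mm across, 85 mm high, at the far side. Origin: centre of underside
- spindle: bystander: bright steel clamp spindle, 90 mm long (along y) with two end discs 40 mm across and a side arm 60 mm long (along +x), lying near the robot on the left. Origin: under the middle of the spindle, on the bench
- wrench: bystander: wrench, 150 mm long, lying near the robot on the right. Origin: on the bench, under the middle
There are look-alikes about, which are no part of the job. Of the things that look like the holder, the smaller one is meant. Leave any brown look-alike of the clamp alone.

How it is judged (in metres and radians):
On the way, in this order (a step that is already met when the one before it is completed fails the run):
1. the clamp bar lies flat in the green tray, let go (x of clamp in the frame of tray between -0.045 and 0.045 m and y of clamp in the frame of tray between -0.09 and 0.09 m and z of clamp in the frame of tray below 0.012 m and angle between clamp's own z axis and vertical below 0.12 rad and linear speed of clamp below 0.03 m/s and contact force between the fingers and clamp below 0.1 N), for 0.2 s.
2. the jar lies on its side on the blue mat, let go (angle between jar's own z axis and vertical between 1.42 and 1.72 rad and z of jar_mid in the frame of mat between 0.024 and 0.033 m and x of jar_mid in the frame of mat between -0.065 and 0.065 m and y of jar_mid in the frame of mat between -0.095 and 0.095 m and linear speed of jar below 0.03 m/s and contact force between the fingers and jar below 0.1 N), for 0.2 s.
At the end, for the whole second after the job is handed in: The clamp bar lies flat and still on the floor of the green tray. The jar stands cap up (within 6 degrees) and still on the cream pad, its base within 4 mm of the pad's height and within 13 mm of the pad's centre both ways, its sides square to the holder's cheeks within 15 degrees (x of clamp in the frame of tray between -0.045 and 0.045 m and y of clamp in the frame of tray between -0.09 and 0.09 m and z of clamp in the frame of tray below 0.012 m and angle between clamp's own z axis and vertical below 0.12 rad and linear speed of each of clamp, jar below 0.03 m/s and x of jar in the frame of pad between -0.013 and 0.013 m and y of jar in the frame of pad between -0.013 and 0.013 m and z of jar in the frame of pad between -0.004 and 0.004 m and angle between jar's own z axis and vertical below 0.1 rad and (angle between the x axis of jar and the x axis of holder, either way round below 0.26 rad or angle between the x axis of jar and the y axis of holder, either way round below 0.26 rad) and angular speed of jar below 0.2 rad/s); the robot touches nothing.
It fails at once if the jar falls over or is thrown (it spins faster than 8 rad/s) (angular speed of jar above 8 rad/s).
It fails at once if the white cup is moved by more than 20 mm (distance of beaker from where it was at the start of the episode above 0.02 m).
It fails at once if the amber jar is moved by more than 20 mm (distance of reagent from where it was at the start of the episode above 0.02 m).
It fails at once if the steel clamp spindle is moved by more than 20 mm (distance of spindle from where it was at the start of the episode above 0.02 m).
It fails at once if the wrench is moved by more than 20 mm (distance of wrench from where it was at the start of the episode above 0.02 m).
It also fails if it takes over 72 s, if anything falls off the work surface, if the arm or the gripper's body presses on something with over 40 N, if the wrist force passes 120 N, or if a joint passes its speed limit or range.

### The arm

A 6-joint arm with a two-finger parallel gripper is mounted at the origin on the work surface. World frame = base frame: x ahead of the robot, y to its left, z up, the work surface at z = 0. Lengths are in m, angles in degrees, forces in N, time in s.
With the tool pointing down it reaches from about 0.375 to 0.9 m from the base axis. Payload 3.1 kg.
Tool frame: the origin (TCP) lies on the centre line of the jaws, within the pads' length; the fingertips stand 25 mm ahead of it and the grasp point (between the pads) lies 6 mm ahead of it; y points along the fingers, x is the direction in which the jaws open and shut, and the axes are right-handed (so a half turn about y gives the same grasp; the last joint's range is limited). The gripper opens to 87 mm and grips with 3 to 60 N. Pads are 19 mm wide; open, the fingers measure 117 mm over their backs; the gripper's body (75 mm by 190 mm) begins 51 mm behind the grasp point.
Start: joints at [-76.06, 30.224, 82.088, -0, 67.689, -10.227], TCP at [0.256, -0.57, 0.248] pointing down, gripper open.
Joint ranges: [-176.69, 176.69], [-43.24, 126.21], [12.49, 139.97], [-82, 262], [0, 151.66], [-163.58, 163.58]. Speed limits (degrees/s): [159.86, 159.86, 180, 180, 180, 180].

### API

Orientations are given as a 3x3 rotation matrix whose columns are the frame's x, y, z axes.
In Python, from rig import * gives the robot as it stands.
- The arm moves only by the tool play_rows, never from a script. Its argument "commands" is a list of rows, each a list of 2 entries, a list of its own where there are three numbers: the shift along the world's x, y, z in m, then the turn, a rotation vector about the world's x, y, z in rad. A call has 1 to 10 rows; each row is the pose to reach, as a shift and turn from the pose commanded when the call began; what a row does not reach only later rows make up. A row lasts 1/8 s, in which the tool goes at most 62.5 mm and 10.7 degrees, less where a joint would pass 70% of its speed; a pose out of reach is approached as far as the arm can. A call with a gripper value outside its range is refused whole. "gripper" is the finger opening in m, from 0 to 0.087, set as the call begins (left out, the last holds). The fingers move at their own pace and stop on an object; the grip force is fixed at half the most. Time passes only in rows, so rows that repeat a pose let the fingers close. It gives the time, the measured TCP pose, the force and the opening at its end, in the units of the state.
- read_state(): the state, without advancing time (a new reading comes with each control period).
- capture(name): name is "scene" or "side" or "wrist"; returns a dict with "frame" (420x560x3 uint8, red, green, blue), "depth" (420x560 float32, m along the optical axis (not along the pixel's ray), 0 where there is no reading), "mtx" (3x3 intrinsics, pixels), "cam_to_world" (4x4, takes a point from camera to world coordinates); the wrist camera has in their place "hand_eye" (4x4, takes a point from camera to tool coordinates, whose origin is the TCP and whose axes are the tool frame's). Camera axes: x right, y down, z forward; pixel columns grow to the right and rows downward; lengths in m; the calibration is good to about 2 mm. A picture is of the moment at which its call begins: read the wrist's pose just before it.
- hand_in(): hands the job in, once; it reports no verdict.
The state is a dict: "time_s": time; "joint_positions": joint angles; "qvel": joint speeds; "tau": joint torques, N m; "position": TCP position; "tcp_rot": TCP orientation; "force": force on the tool from outside, world axes, zero at the start; "moment": the same for the moment, N m; "opening": opening from 0.0 (shut) to 1.0 (fully open).
Only numpy, scipy, OpenCV 4.12 (cv2) and the standard library are available. Lean on these libraries where they do the work, as an engineer would, in place of code of your own. Each camera call takes 0.05 s, during which the arm holds its last target. There are 200 camera calls.

## Working session

There is one attempt and no reset: what is moved stays moved. The work goes in short steps, Python scripts to look and compute and a tool call to move; the robot and the scene stay as the last step left them, time stands still between calls to the robot, and variables do not carry over. Pictures are saved under pics/ and viewed, about 8 in all and at most 12, crops included, and the job is handed in when it is done.

Besides the shell and the picture viewer there is one more tool, called by a JSON object that holds its "method" and its "body", one argument or row to a line. play_rows: Moves the arm, as the interface text tells. Its arguments: {"type":"object","properties":{"commands":{"type":"array"},"gripper":{"type":"number"}},"required":["commands"]}

```bash
mkdir -p pics; ls; python3 - <<'E'
from rig import *
import cv2, numpy as np
s=read_state(); print(s)
for n in ("scene","side"):
    c=capture(n); np.savez(f"pics/{n}0.npz",**c)
    cv2.imwrite(f"pics/{n}0.png",c["frame"][...,::-1]); print(n,c["mtx"].round(1).tolist(),c["cam_to_world"].round(3).tolist(),(c["depth"]>0).mean())
E
```

```text
pics
{'time_s': 0.0, 'joint_positions': array([-7.60592712e+01,  3.02814104e+01,  8.21558483e+01, -6.56333263e-04,
        6.76888994e+01, -1.02261612e+01]), 'qvel': array([-0.0336553 , -0.00888993,  0.10779901,  0.02095965, -0.03131415,
       -0.03935425]), 'tau': array([-9.10155177e-05, -4.40048718e+01, -1.76594317e+01,  6.32740441e-02,
        5.81350189e-02, -1.59562037e-04]), 'position': array([ 0.25574258, -0.56954137,  0.24654835]), 'tcp_rot': array([[ 4.09399263e-01, -5.40755865e-04,  9.12355167e-01],
       [-9.12352750e-01,  2.13446284e-03,  4.09399443e-01],
       [-2.16877335e-03, -9.99997576e-01,  3.80487414e-04]]), 'force': array([-0.09008374, -0.16348312,  0.44386661]), 'moment': array([-0.0038075 , -0.02439717,  0.02523718]), 'opening': 1.0019700455853542}
scene [[387.2, 0.0, 271.2], [0.0, 387.2, 209.8], [0.0, 0.0, 1.0]] [[0.666, 0.586, -0.462, 1.053], [0.746, -0.519, 0.416, -0.392], [0.004, -0.622, -0.783, 0.948], [0.0, 0.0, 0.0, 1.0]] 0.995829081632653
side [[490.5, 0.0, 278.2], [0.0, 490.5, 207.8], [0.0, 0.0, 1.0]] [[-0.82, -0.422, 0.388, 0.014], [-0.573, 0.62, -0.536, 0.767], [-0.015, -0.661, -0.75, 1.096], [0.0, 0.0, 0.0, 1.0]] 0.9958205782312926
```

View pics/scene0.png

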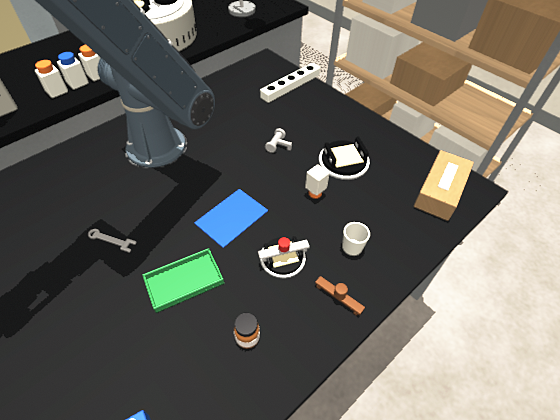

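View pics/side0.png

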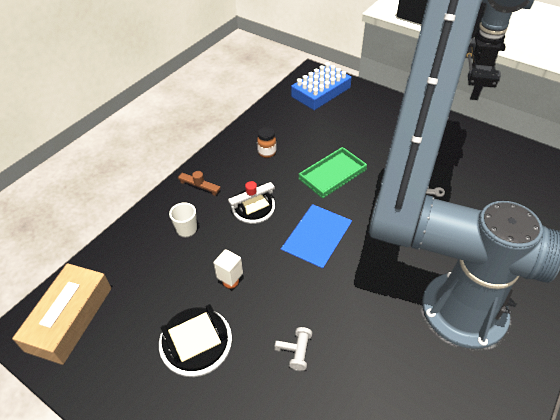

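```bash
cat > h.py <<'E'
import numpy as np, cv2
def cloud(c,T=None):
    T=c["cam_to_world"] if T is None else T
    K=c["mtx"];d=c["depth"];v,u=np.indices(d.shape)
    P=np.stack([(u-K[0,2])/K[0,0]*d,(v-K[1,2])/K[1,1]*d,d],-1)
    P=P@T[:3,:3].T+T[:3,3]; P[d==0]=np.nan
    return P
def rect(p):
    (c,s,a)=cv2.minAreaRect((np.asarray(p)*1000).astype(np.float32)); return np.round(c,1),np.round(s,1),round(a,1)
def hsv(c): return cv2.cvtColor(c["frame"],cv2.COLOR_RGB2HSV)
E
cat > m.py <<'E'
from h import *
for n in ("scene","side"):
    c=np.load(f"pics/{n}0.npz"); P=cloud(c); H=hsv(c); h,s,v=H[...,0],H[...,1],H[...,2]; z=P[...,2]
    ok=(P[...,0]>.2)&(P[...,0]<1.0)&(abs(P[...,1])<.5)
    M={"tray":(abs(h-60.)<12)&(s>150)&(v>60)&(z<.06),"mat":(abs(h-108.)<12)&(s>150)&(v>60)&(z<.03),"red":((h<4)|(h>176))&(s>180)&(v>90)&(z>.04)}
    for k,m in M.items():
        m=(m&ok).astype(np.uint8); _,L,S,_=cv2.connectedComponentsWithStats(m)
        m=L==1+S[1:,4].argmax(); p=P[m]; print(n,k,m.sum(),rect(p[:,:2]),"z",np.percentile(p[:,2],[2,50,98]).round(3))
        if k=="red": kn=p[p[:,2]>np.percentile(p[:,2],90)-.004].mean(0); print("  knobtop",kn.round(4))
    m=ok&(z>.092)&(z<.115)&(s<60)&(v>120); _,L,S,_=cv2.connectedComponentsWithStats(m.astype(np.uint8))
    for i in range(1,len(S)):
        if S[i,4]>40: p=P[L==i]; print(n,"white top",S[i,4],rect(p[:,:2]),np.median(p[:,2]).round(3))
    r=np.hypot(P[...,0]-kn[0],P[...,1]-kn[1])
    m=(r<.1)&(z>.046)&(z<.063)&(s<60)&(v>90); print(n,"bar",m.sum(),rect(P[m][:,:2]),np.median(z[m]).round(3))
    m=(r<.06)&(z>.017)&(z<.027)&(v>150); print(n,"pad",m.sum(),rect(P[m][:,:2]),P[m].mean(0).round(3))
    m=(r<.1)&(z>.002)&(z<.013)&(v>120); q=P[m][:,:2]; A=np.c_[2*q,np.ones(len(q))]; x=np.linalg.lstsq(A,(q**2).sum(1),rcond=None)[0]
    print(n,"foot",m.sum(),x[:2].round(4),np.sqrt(x[2]+x[0]**2+x[1]**2).round(4),rect(q))
    m=ok&(z>.012)&(z<.4); mm=cv2.connectedComponentsWithStats(m.astype(np.uint8))
    for i in range(1,mm[0]):
        if mm[2][i,4]>60: p=P[mm[1]==i]; print("   obj",mm[2][i].tolist(),np.nanmedian(p,0).round(3),np.nanmax(p[:,2]).round(3))
E
python3 m.py
```

```text
scene tray 35 (array([ 528.8, -137.3]), array([ 4.7, 72. ]), 76.6) z [0.002 0.015 0.026]
scene mat 2142 (array([429.9,   3.5]), array([135.5, 192.9]), 5.3) z [-0.002  0.002  0.005]
scene red 55 (array([656.6,  10.3]), array([24.8, 12.1]), 44.9) z [0.064 0.077 0.088]
  knobtop [0.657  0.0107 0.0866]
scene white top 216 (array([536.4, 264.8]), array([50.8, 53.5]), 2.8) 0.098
scene bar 374 (array([647.6,  20.4]), array([140.2,  30.3]), 63.8) 0.055
scene pad 280 (array([648.3,  29.6]), array([87. , 78.3]), 58.6) [0.659 0.015 0.021]
scene foot 172 [0.6447 0.0207] 0.061 (array([660.9,   6.1]), array([124.3,  85.5]), 43.7)
   obj [132, 61, 83, 68, 2388] [0.264 0.018 0.328] 0.4
   obj [266, 128, 26, 23, 259] [0.288 0.335 0.026] 0.041
   obj [322, 140, 47, 36, 1266] [0.51  0.435 0.028] 0.066
   obj [306, 164, 24, 32, 531] [0.546 0.251 0.082] 0.103
   obj [415, 183, 42, 36, 757] [0.826 0.479 0.054] 0.074
   obj [343, 222, 27, 31, 622] [0.75  0.204 0.051] 0.077
   obj [259, 236, 51, 38, 1328] [0.658 0.013 0.031] 0.091
   obj [143, 248, 81, 63, 672] [ 0.527 -0.234  0.022] 0.029
   obj [316, 276, 49, 39, 588] [0.838 0.046 0.022] 0.056
   obj [234, 313, 26, 34, 707] [ 0.763 -0.205  0.082] 0.088
   obj [130, 410, 20, 10, 134] [ 0.75  -0.481  0.049] 0.07Traceback (most recent call last):
  File "m.py", line 8, in <module>
    m=L==1+S[1:,4].argmax(); p=P[m]; print(n,k,m.sum(),rect(p[:,:2]),"z",np.percentile(p[:,2],[2,50,98]).round(3))
           ~~~~~~~~~~~~~~^^
ValueError: attempt to get argmax of an empty sequence
```

```bash
sed -i 's/(abs(h-60.)<12)&(s>150)/(abs(h-65.)<18)\&(s>100)/; s/(abs(h-108.)<12)/(abs(h-108.)<15)/; s/((h<4)|(h>176))&(s>180)&(v>90)/((h<6)|(h>174))\&(s>150)\&(v>60)\&(z<.1)\&(P[...,1]>-.15)/' m.py; python3 m.py | grep -v obj
```

```text
scene tray 2935 (array([ 511.1, -229.4]), array([193.6, 131.7]), 74.8) z [-0.001  0.005  0.025]
scene mat 2142 (array([429.9,   3.5]), array([135.5, 192.9]), 5.3) z [-0.002  0.002  0.005]
scene red 139 (array([649.7,  18.3]), array([26.8, 33.1]), 47.3) z [0.065 0.087 0.09 ]
  knobtop [0.65   0.0183 0.0878]
scene white top 216 (array([536.4, 264.8]), array([50.8, 53.5]), 2.8) 0.098
scene bar 374 (array([647.6,  20.4]), array([140.2,  30.3]), 63.8) 0.055
scene pad 283 (array([643.7,  32.4]), array([86.9, 89.1]), 58.6) [0.658 0.015 0.021]
scene foot 172 [0.6447 0.0207] 0.061 (array([660.9,   6.1]), array([124.3,  85.5]), 43.7)
side tray 1862 (array([ 526.6, -233.2]), array([201.1, 135.9]), 74.7) z [0.001 0.008 0.028]
side mat 2474 (array([432.2,   4.4]), array([134.7, 197.8]), 4.5) z [-0.001  0.004  0.009]
side red 126 (array([648.4,  20.7]), array([30.7, 32.1]), 53.3) z [0.065 0.088 0.093]
  knobtop [0.648  0.0223 0.0906]
side white top 363 (array([535.5, 266.6]), array([50.6, 52.8]), 2.4) 0.1
side bar 327 (array([651. ,  19.8]), array([138.5,  59.1]), 77.6) 0.057
side pad 284 (array([630.9,  18.4]), array([90.1, 51.6]), 61.3) [0.633 0.025 0.023]
side foot 176 [0.6494 0.0182] 0.0657 (array([652.5,  27. ]), array([119. , 145.5]), 86.3)
```

{"method": "play_rows", "body": {
  "commands": [
    [[0.03,0.045,0],[0,0,0.07]],
    [[0.075,0.11,0],[0,0,0.17]],
    [[0.11,0.165,0],[0,0,0.26]],
    [[0.145,0.22,0],[0,0,0.34]],
    [[0.18,0.27,0],[0,0,0.42]],
    [[0.215,0.32,0],[0,0,0.5]],
    [[0.25,0.375,0],[0,0,0.58]],
    [[0.285,0.43,0],[0,0,0.65]],
    [[0.32,0.48,0],[0,0,0.69]],
    [[0.35,0.53,0],[0,0,0.69]]
  ],
  "gripper": 0.087
}}

```text
time_s: 1.35
position: [0.5969, -0.0542, 0.2472]
tcp_rot: [[0.897, -0.0, 0.443], [-0.443, -0.0, 0.897], [-0.0, -1.0, -0.0]]
force: [0.6, -1.1, 1.6]
opening: 1.003
```

```bash
cat > w.py <<'E'
import sys
from rig import *
from h import *
def wrist(name):
    s=read_state(); c=capture("wrist")
    T=np.eye(4);T[:3,:3]=s["tcp_rot"];T[:3,3]=s["position"]
    T=T@c["hand_eye"]; np.savez(f"pics/{name}.npz",T=T,**c); cv2.imwrite(f"pics/{name}.png",c["frame"][...,::-1]); return s,c,T,cloud(c,T)
E
python3 - <<'E'
from w import *
s,c,T,P=wrist("w1"); print(s["position"],s["tcp_rot"].round(3).tolist(),s["joint_positions"].round(1),s["time_s"],s["force"]); print(c["hand_eye"].round(3))
H=hsv(c);h,sa,v=H[...,0],H[...,1],H[...,2];z=P[...,2]
m=((h<6)|(h>174))&(sa>150)&(v>60)&(z>.06)&(z<.1); p=P[m];print("red",m.sum(),rect(p[:,:2]),np.percentile(z[m],[5,50,95]))
m=(abs(h-65.)<18)&(sa>100)&(z>.018)&(z<.04); print("tray rim",m.sum(),rect(P[m][:,:2]))
E
```

```text
[ 0.59689122 -0.05419919  0.24722993] [[0.897, -0.0, 0.443], [-0.443, -0.0, 0.897], [-0.0, -1.0, -0.0]] [-15.9  28.3  85.9  -0.   65.9  10.4] 1.35 [ 0.60014568 -1.07939944  1.62114472]
[[ 1.     0.001 -0.    -0.001]
 [ 0.    -0.261  0.965 -0.137]
 [ 0.    -0.965 -0.261  0.073]
 [ 0.     0.     0.     1.   ]]Traceback (most recent call last):
  File "<stdin>", line 4, in <module>
    return _quantile_unchecked(
        a, q, axis, out, overwrite_input, method, keepdims, weights)
    return _ureduce(a,
                    func=_quantile_ureduce_func,
    ...<5 lines>...
                    overwrite_input=overwrite_input,
                    method=method)
    r = func(a, **kwargs)
    result = _quantile(arr,
                       quantiles=q,
    ...<2 lines>...
                       out=out,
                       weights=wgt)
    slices_having_nans = np.isnan(arr[-1, ...])
                                  ~~~^^^^^^^^^
IndexError: index -1 is out of bounds for axis 0 with size 0
```

{"method": "play_rows", "body": {
  "commands": [
    [[0.025,0.037,-0.02],[0,0,0]],
    [[0.052,0.074,-0.05],[0,0,0]],
    [[0.052,0.074,-0.067],[0,0,0]],
    [[0.052,0.074,-0.067],[0,0,0]]
  ]
}}

```text
time_s: 1.9
position: [0.6461, 0.0178, 0.1783]
tcp_rot: [[0.897, -0.005, 0.443], [-0.443, 0.0, 0.897], [-0.005, -1.0, -0.002]]
force: [-0.7, -0.5, 0.8]
opening: 1.0
```

```bash
python3 - <<'E'
from w import *
s,c,T,P=wrist("w2"); print(s["position"])
H=hsv(c);h,sa,v=H[...,0],H[...,1],H[...,2];z=P[...,2]
m=((h<6)|(h>174))&(sa>150)&(v>60); p=P[m];print("red",m.sum(),rect(p[:,:2]),np.nanpercentile(z[m],[5,50,95]) if m.any() else 0)
q=P[m&(z>.084)];print(rect(q[:,:2])if len(q) else 0)
E
```

```text
[0.64614485 0.0178287  0.17834808]
red 2077 (array([652.5,  15.2]), array([28.6, 46.9]), 29.3) [0.07401556 0.08896707 0.09004793]
(array([649.5,  22.1]), array([30.7, 29.7]), 64.7)
```

View pics/w2.png

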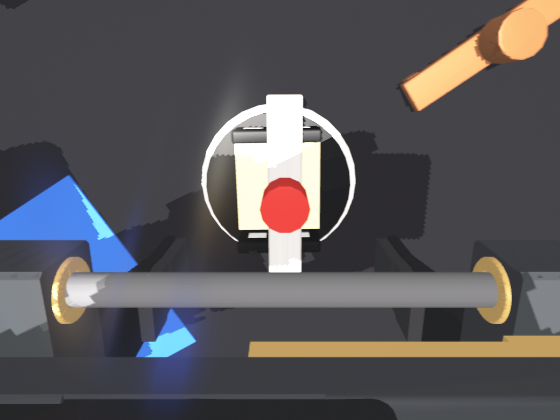

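{"method": "play_rows", "body": {
  "commands": [
    [[0.002,0.002,-0.03],[0,0,0]],
    [[0.002,0.002,-0.06],[0,0,0]],
    [[0.002,0.002,-0.08],[0,0,0]],
    [[0.002,0.002,-0.094],[0,0,0]],
    [[0.002,0.002,-0.094],[0,0,0]],
    [[0.002,0.002,-0.094],[0,0,0]]
  ]
}}

```text
time_s: 2.7
position: [0.6508, 0.0198, 0.0875]
tcp_rot: [[0.896, 0.002, 0.443], [-0.443, -0.0, 0.896], [0.002, -1.0, 0.001]]
force: [-0.2, 0.3, -0.8]
opening: 1.0
```

{"method": "play_rows", "body": {
  "commands": [
    [[0,0,0],[0,0,0]],
    [[0,0,0],[0,0,0]],
    [[0,0,0],[0,0,0]],
    [[0,0,0],[0,0,0]],
    [[0,0,0],[0,0,0]],
    [[0,0,0],[0,0,0]],
    [[0,0,0],[0,0,0]]
  ],
  "gripper": 0.02
}}

```text
time_s: 3.58
position: [0.6495, 0.0202, 0.0865]
tcp_rot: [[0.897, -0.001, 0.443], [-0.443, 0.0, 0.897], [-0.001, -1.0, -0.0]]
force: [-1.6, 0.2, 1.3]
opening: 0.358
```

{"method": "play_rows", "body": {
  "commands": [
    [[0,0,0.02],[0,0,0]],
    [[0,0,0.05],[0,0,0]],
    [[0,0,0.08],[0,0,0]],
    [[-0.02,-0.04,0.08],[0,0,0.04]],
    [[-0.045,-0.085,0.08],[0,0,0.08]],
    [[-0.07,-0.13,0.08],[0,0,0.12]],
    [[-0.09,-0.175,0.08],[0,0,0.16]],
    [[-0.115,-0.22,0.08],[0,0,0.19]],
    [[-0.13,-0.251,0.08],[0,0,0.19]],
    [[-0.13,-0.251,0.08],[0,0,0.19]]
  ]
}}

```text
time_s: 4.82
position: [0.5193, -0.2338, 0.1675]
tcp_rot: [[0.963, 0.001, 0.27], [-0.27, -0.001, 0.963], [0.001, -1.0, -0.001]]
force: [0.2, 0.4, -3.9]
opening: 0.362
```

```bash
python3 - <<'E'
from w import *
s,c,T,P=wrist("w3"); print(s["position"],s["opening"],s["force"])
for n in ("wrist","scene"):
    if n=="scene":
        c=capture("scene");P=cloud(c)
    H=hsv(c);h,sa,v=H[...,0],H[...,1],H[...,2];z=P[...,2]
    m=(abs(h-65.)<18)&(sa>100)&(z>.019)&(z<.032)&(P[...,0]<.7); print(n,"tray rim",m.sum(),rect(P[m][:,:2]))
cv2.imwrite("pics/s3.png",np.vstack([cv2.resize(x,(400,300)) for x in (c["frame"][...,::-1],cv2.imread("pics/w3.png"))]))
E
```

```text
[ 0.51931032 -0.23377943  0.16745756] 0.3620506365936902 [ 0.20524152  0.39966068 -3.892611  ]
wrist tray rim 4196 (array([ 523.6, -210.2]), array([155.8, 110.2]), 74.9)
scene tray rim 334 (array([ 520.5, -229.7]), array([189.6, 112.8]), 74.2)
```

View pics/s3.png

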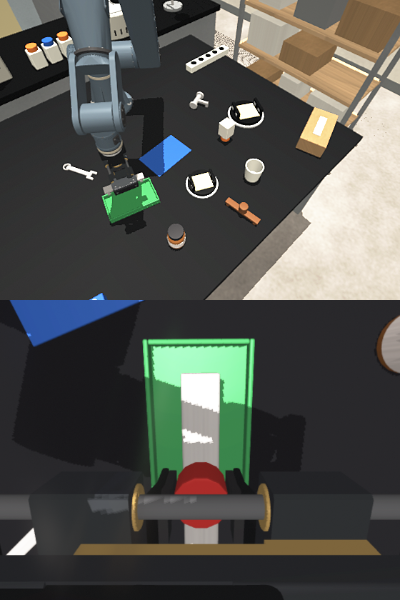

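{"method": "play_rows", "body": {
  "commands": [
    [[0.001,0.003,-0.035],[0,0,0]],
    [[0.001,0.003,-0.07],[0,0,0]],
    [[0.001,0.003,-0.095],[0,0,0]],
    [[0.001,0.003,-0.105],[0,0,0]],
    [[0.001,0.003,-0.11],[0,0,0]],
    [[0.001,0.003,-0.11],[0,0,0]],
    [[0.001,0.003,-0.11],[0,0,0]]
  ]
}}

```text
time_s: 5.8
position: [0.5217, -0.2283, 0.0575]
tcp_rot: [[0.964, 0.002, 0.266], [-0.266, -0.001, 0.964], [0.002, -1.0, -0.001]]
force: [0.1, -0.2, -3.1]
opening: 0.356
```

{"method": "play_rows", "body": {
  "commands": [
    [[0,0,0],[0,0,0]],
    [[0,0,0],[0,0,0]],
    [[0,0,0],[0,0,0]],
    [[0,0,0],[0,0,0]],
    [[0,0,0.02],[0,0,0]],
    [[0,0,0.06],[0,0,0]],
    [[0,0,0.1],[0,0,0]],
    [[0,0,0.14],[0,0,0]],
    [[0,0,0.14],[0,0,0]]
  ],
  "gripper": 0.06
}}

```text
time_s: 6.92
position: [0.5229, -0.2292, 0.1999]
tcp_rot: [[0.964, 0.007, 0.266], [-0.266, -0.004, 0.964], [0.007, -1.0, -0.003]]
force: [-0.6, -0.5, -0.5]
opening: 0.688
```

```bash
python3 - <<'E'
from w import *
s,c,T,P=wrist("w4"); print(s["position"],s["opening"],s["joint_positions"])
H=hsv(c);h,sa,v=H[...,0],H[...,1],H[...,2];z=P[...,2]
m=((h<6)|(h>174))&(sa>150)&(v>60)&(z>0)&(z<.1); print("red",m.sum(),rect(P[m&(z>np.nanpercentile(z[m],50)-.004)][:,:2]),np.nanpercentile(z[m],[5,50,95]))
m=(sa<50)&(v>110)&(z>.015)&(z<.04)&(P[...,0]<.62)&(P[...,1]<-.1);print("bar",m.sum(),rect(P[m][:,:2]),np.median(z[m]))
E
```

```text
[ 0.52291684 -0.22923901  0.19994332] 0.6879822439136951 [-3.48838450e+01  2.93620214e+01  9.30480132e+01  3.88981919e-03
  5.71370188e+01 -1.94771164e+01]
red 1371 (array([ 521.4, -225.8]), array([30.2, 29.9]), 21.1) [0.04561972 0.05902755 0.06017318]
bar 3397 (array([ 521.1, -226.4]), array([139. ,  23.8]), 75.0) 0.02709832762185227
```

{"method": "play_rows", "body": {
  "commands": [
    [[0,0.03,0.02],[0,0,0.02]],
    [[0,0.085,0.04],[0,0,0.06]],
    [[0,0.14,0.05],[0,0,0.1]],
    [[0,0.195,0.05],[0,0,0.14]],
    [[0,0.25,0.05],[0,0,0.18]],
    [[0,0.305,0.05],[0,0,0.22]],
    [[0.005,0.36,0.05],[0,0,0.26]],
    [[0.01,0.415,0.05],[0,0,0.3]],
    [[0.012,0.46,0.05],[0,0,0.314]],
    [[0.013,0.48,0.05],[0,0,0.314]]
  ],
  "gripper": 0.087
}}

```text
time_s: 8.22
position: [0.5328, 0.254, 0.2445]
tcp_rot: [[0.999, -0.003, -0.048], [0.048, -0.001, 0.999], [-0.003, -1.0, -0.001]]
force: [0.4, -1.5, 0.1]
opening: 1.001
```

```bash
python3 - <<'E'
from w import *
s,c,T,P=wrist("w5"); print(s["position"],s["tcp_rot"].round(3).tolist(),s["joint_positions"].round(1))
H=hsv(c);h,sa,v=H[...,0],H[...,1],H[...,2];z=P[...,2]
m=(sa<60)&(v>110)&(z>.092)&(z<.108)&(abs(P[...,1]-.265)<.06)&(abs(P[...,0]-.536)<.06);print("jar",m.sum(),rect(P[m][:,:2]),np.median(z[m]))
for n in ("scene","side"):
    c=capture(n);P=cloud(c);H=hsv(c);v=H[...,2];z=P[...,2]
    r=np.hypot(P[...,0]-.649,P[...,1]-.02)
    m=(r<.055)&(z>.016)&(z<.028)&(v>150);m=cv2.morphologyEx(m.astype(np.uint8),cv2.MORPH_OPEN,np.ones((2,2)))>0
    print(n,"pad",m.sum(),rect(P[m][:,:2]),P[m].mean(0).round(4))
    m=(r>.05)&(r<.08)&(z>.004)&(z<.012)&(v>120); q=P[m][:,:2]; A=np.c_[2*q,np.ones(len(q))]; x=np.linalg.lstsq(A,(q**2).sum(1),rcond=None)[0]
    print(n,"foot",m.sum(),x[:2].round(4),np.sqrt(x[2]+x[0]**2+x[1]**2).round(4))
E
```

```text
[0.53278975 0.25397065 0.24454531] [[0.999, -0.003, -0.048], [0.048, -0.001, 0.999], [-0.003, -1.0, -0.001]] [14.6 27.8 87.3  0.  65.1 11.9]
jar 4138 (array([535.6, 268.6]), array([49.6, 49.3]), 1.4) 0.10008228723239412
scene pad 526 (array([648.1,  21. ]), array([70.5, 72.7]), 61.6) [nan nan nan]
scene foot 165 [0.6446 0.0215] 0.0611
side pad 35 (array([562.2, 101.7]), array([ 30. , 307.5]), 40.5) [0.6024 0.0559 0.1117]
side foot 71 [0.6443 0.0228] 0.0609
```

{"method": "play_rows", "body": {
  "commands": [
    [[0,0.01,0],[-0.1,-0.005,0]],
    [[0,0.03,0],[-0.25,-0.01,0]],
    [[0.001,0.05,-0.01],[-0.4,-0.015,0]],
    [[0.002,0.07,-0.03],[-0.55,-0.02,0]],
    [[0.003,0.085,-0.06],[-0.7,-0.025,0]],
    [[0.003,0.103,-0.09],[-0.785,-0.035,0]],
    [[0.003,0.103,-0.1],[-0.785,-0.035,0]],
    [[0.003,0.103,-0.1],[-0.785,-0.035,0]]
  ]
}}

```text
time_s: 9.38
position: [0.5375, 0.3528, 0.1463]
tcp_rot: [[0.999, 0.029, -0.032], [0.043, -0.708, 0.705], [-0.002, -0.706, -0.708]]
force: [0.0, -0.0, -0.0]
opening: 1.001
```

```bash
python3 - <<'E'
from w import *
s,c,T,P=wrist("w6"); print(s["position"],s["tcp_rot"].round(3).tolist(),s["joint_positions"].round(1))
H=hsv(c);h,sa,v=H[...,0],H[...,1],H[...,2];z=P[...,2]
m=(sa<60)&(v>110)&(z>.092)&(z<.108)&(abs(P[...,1]-.265)<.06)&(abs(P[...,0]-.536)<.06);print("jar",m.sum(),rect(P[m][:,:2]) if m.any() else 0)
E
```

```text
[0.53746112 0.35280299 0.14626444] [[0.999, 0.029, -0.032], [0.043, -0.708, 0.705], [-0.002, -0.706, -0.708]] [ 37.8  52.5  66.  -35.2  91.3  44.2]
jar 2944 (array([535.7, 270. ]), array([49.5, 49.8]), 1.1)
```

{"method": "play_rows", "body": {
  "commands": [
    [[0,-0.02,-0.022],[0,0,0]],
    [[0,-0.042,-0.045],[0,0,0]],
    [[-0.001,-0.062,-0.067],[0,0,0]],
    [[-0.0015,-0.074,-0.08],[0,0,0]],
    [[-0.0015,-0.08,-0.087],[0,0,0]],
    [[-0.0015,-0.08,-0.087],[0,0,0]],
    [[-0.0015,-0.08,-0.087],[0,0,0]]
  ]
}}

```text
time_s: 10.3
position: [0.5362, 0.2758, 0.0604]
tcp_rot: [[0.999, 0.033, -0.031], [0.045, -0.706, 0.707], [0.002, -0.708, -0.707]]
force: [-0.6, 1.0, 1.4]
opening: 1.002
```

```bash
python3 - <<'E'
from w import *
s,c,T,P=wrist("w7"); c=capture("side"); f=c["frame"][...,::-1]
cv2.imwrite("pics/s7.png",np.hstack([cv2.resize(f[180:400,120:340],(400,400)),cv2.resize(cv2.imread("pics/w7.png"),(400,400))]))
print(s["position"],s["tcp_rot"].round(3).tolist(),s["force"])
E
```

```text
[0.5361787  0.27579664 0.0603546 ] [[0.999, 0.033, -0.031], [0.045, -0.706, 0.707], [0.002, -0.708, -0.707]] [-0.61911365  1.00819094  1.35467471]
```

View pics/s7.png

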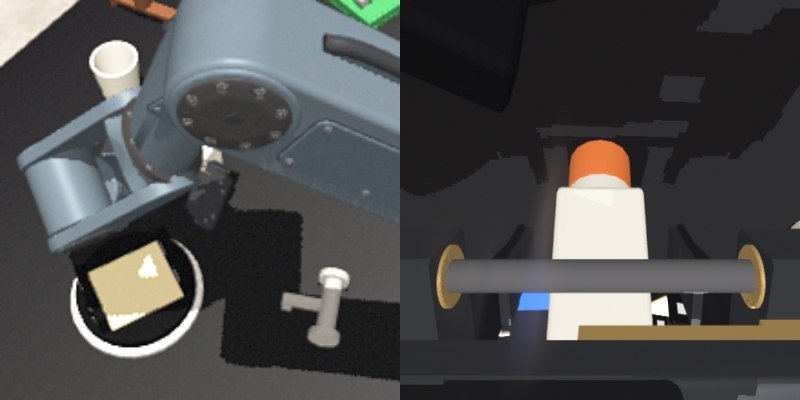

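{"method": "play_rows", "body": {
  "commands": [
    [[0,-0.002,0],[0,0,0]],
    [[0,-0.002,0],[0,0,0]],
    [[0,-0.002,0],[0,0,0]],
    [[0,-0.002,0],[0,0,0]],
    [[0,-0.002,0],[0,0,0]],
    [[0,-0.002,0],[0,0,0]]
  ],
  "gripper": 0.04
}}

```text
time_s: 11.15
position: [0.5355, 0.273, 0.0595]
tcp_rot: [[0.999, 0.031, -0.032], [0.045, -0.707, 0.706], [-0.0, -0.707, -0.707]]
force: [-0.3, 0.3, 0.2]
opening: 0.572
```

{"method": "play_rows", "body": {
  "commands": [
    [[0,0,0.02],[0,0,0]],
    [[0,0,0.06],[0,0,0]],
    [[0,0,0.1],[0,0,0]],
    [[0,0,0.1],[0,0,0]]
  ]
}}

```text
time_s: 11.65
position: [0.5373, 0.2742, 0.1634]
tcp_rot: [[0.999, 0.037, -0.027], [0.045, -0.703, 0.709], [0.007, -0.71, -0.704]]
force: [1.0, -0.1, -4.1]
opening: 0.574
```

{"method": "play_rows", "body": {
  "commands": [
    [[-0.005,-0.015,0.01],[0.08,0.004,0]],
    [[-0.015,-0.045,0.015],[0.23,0.01,0]],
    [[-0.027,-0.08,0.015],[0.39,0.017,0]],
    [[-0.04,-0.115,0.015],[0.55,0.024,0]],
    [[-0.055,-0.15,0.01],[0.71,0.031,0]],
    [[-0.07,-0.185,0],[0.87,0.038,0]],
    [[-0.085,-0.22,-0.01],[1.03,0.045,0]],
    [[-0.097,-0.25,-0.02],[1.19,0.052,0]],
    [[-0.106,-0.27,-0.03],[1.35,0.06,0]],
    [[-0.106,-0.278,-0.04],[1.5,0.066,0]]
  ]
}}

```text
time_s: 12.9
position: [0.4292, -0.0072, 0.1191]
tcp_rot: [[0.999, -0.026, -0.032], [0.041, 0.658, 0.751], [0.002, -0.752, 0.659]]
force: [-0.5, -0.4, -4.0]
opening: 0.571
```

```bash
python3 - <<'E'
from rig import *
s=read_state(); print(s["position"],s["tcp_rot"].round(3).tolist(),s["joint_positions"].round(1),s["opening"],s["time_s"])
E
```

```text
[ 0.42915226 -0.00715514  0.11911625] [[0.999, -0.026, -0.032], [0.041, 0.658, 0.751], [0.002, -0.752, 0.659]] [-37.2  39.5 111.6  34.9  62.9 -65.3] 0.5714276645620375 12.9
```

{"method": "play_rows", "body": {
  "commands": [
    [[0.002,0.003,-0.02],[0.05,0.002,0]],
    [[0.002,0.003,-0.04],[0.07,0.003,0]],
    [[0.002,0.003,-0.04],[0.07,0.003,0]],
    [[0.002,0.003,-0.04],[0.07,0.003,0]]
  ]
}}

```text
time_s: 13.4
position: [0.4313, -0.0018, 0.0797]
tcp_rot: [[0.999, -0.031, -0.032], [0.045, 0.706, 0.706], [0.001, -0.707, 0.707]]
force: [-0.7, 0.2, -3.4]
opening: 0.573
```

```bash
cat >> w.py <<'E'
def jarcloud(P,c,zmin,cx,cy,R=.09):
    H=hsv(c);h,sa,v=H[...,0],H[...,1],H[...,2]
    near=np.hypot(P[...,0]-cx,P[...,1]-cy)<R
    W=near&(sa<60)&(v>100)&(P[...,2]>zmin); O=near&(h>5)&(h<18)&(sa>130)&(v>100)&(P[...,2]>zmin)
    return W,O
def plane(p):
    for _ in range(4):
        m=np.median(p,0); n=np.linalg.svd(p-p.mean(0),full_matrices=False)[2][2]; d=(p-p.mean(0))@n; p=p[abs(d)<max(.001,1.5*d.std())]
    return n*np.sign(n[2]),p
E
python3 - <<'E'
from w import *
s,c,T,P=wrist("w8"); print(s["position"],s["tcp_rot"].round(3).tolist())
W,O=jarcloud(P,c,.03,.431,.0); print(W.sum(),O.sum(),P[O].mean(0) if O.any() else 0)
p=P[W]; p=p[p[:,2]>np.percentile(p[:,2],50)-.004]; n,p=plane(p); print("n",n.round(3),len(p),p.min(0).round(3),p.max(0).round(3))
c=capture("side");P=cloud(c);W,O=jarcloud(P,c,.03,.431,.0)
p=P[W]; p=p[p[:,2]>np.percentile(p[:,2],70)-.006]; n,p=plane(p); print("side n",n.round(3),len(p),p.min(0).round(3),p.max(0).round(3))
cv2.imwrite("pics/s8.png",np.hstack([cv2.resize(c["frame"][150:330,200:420,::-1],(400,400)),cv2.resize(cv2.imread("pics/w8.png"),(400,400))]))
E
```

```text
[ 0.43134491 -0.00183568  0.07972225] [[0.999, -0.031, -0.032], [0.045, 0.706, 0.706], [0.001, -0.707, 0.707]]
16551 2912 [0.42898619 0.04814906 0.09090218]
n [0.011 0.002 1.   ] 12913 [ 0.406 -0.027  0.097] [0.456 0.031 0.1  ]
side n [-0.531  0.413  0.74 ] 560 [ 0.352 -0.063  0.643] [0.43  0.021 0.677]
```

View pics/s8.png

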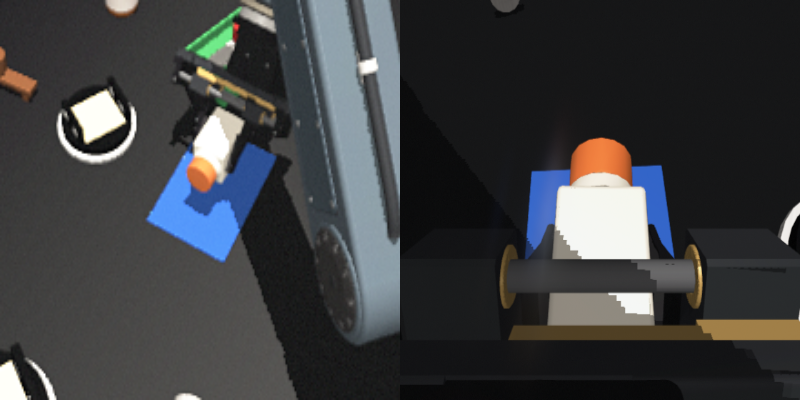

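{"method": "play_rows", "body": {
  "commands": [
    [[0,0.004,-0.015],[0,0,0]],
    [[0,0.004,-0.03],[0,0,0]],
    [[0,0.004,-0.04],[0,0,0]],
    [[0,0.004,-0.044],[0,0,0]],
    [[0,0.004,-0.046],[0,0,0]],
    [[0,0.004,-0.046],[0,0,0]],
    [[0,0.004,-0.046],[0,0,0]]
  ]
}}

```text
time_s: 14.38
position: [0.4312, 0.0023, 0.0343]
tcp_rot: [[0.999, -0.031, -0.032], [0.045, 0.708, 0.705], [0.001, -0.706, 0.708]]
force: [-2.2, -2.4, 3.4]
opening: 0.573
```

{"method": "play_rows", "body": {
  "commands": [
    [[0,0,0],[0,0,0]],
    [[0,0,0],[0,0,0]],
    [[0,0,0],[0,0,0]],
    [[0,0,0],[0,0,0]],
    [[0,-0.015,0.015],[0,0,0]],
    [[0,-0.04,0.04],[0,0,0]],
    [[0,-0.07,0.07],[0,0,0]],
    [[0,-0.09,0.1],[0,0,0]],
    [[0,-0.09,0.12],[0,0,0]],
    [[0,-0.09,0.12],[0,0,0]]
  ],
  "gripper": 0.087
}}

```text
time_s: 15.62
position: [0.4319, -0.0885, 0.1543]
tcp_rot: [[0.999, -0.029, -0.033], [0.044, 0.705, 0.708], [0.003, -0.708, 0.706]]
force: [-0.7, -0.2, -0.0]
opening: 0.998
```

```bash
python3 - <<'E'
from w import *
s,c,T,P=wrist("w9"); print(s["position"],s["tcp_rot"].round(3).tolist(),s["force"])
W,O=jarcloud(P,c,.03,.431,.004); print(W.sum(),O.sum(),rect(P[O][:,:2]) if O.any() else 0)
p=P[W]; p=p[p[:,2]>np.percentile(p[:,2],50)-.004]; n,p=plane(p); print("n",n.round(3),len(p),p.min(0).round(3),p.max(0).round(3),rect(p[:,:2]))
c=capture("scene");P=cloud(c);W,O=jarcloud(P,c,.045,.431,.004)
p=P[W]; print("scene",rect(p[:,:2]),P[O].mean(0))
E
```

```text
[ 0.4318558  -0.08850724  0.15429739] [[0.999, -0.029, -0.033], [0.044, 0.705, 0.708], [0.003, -0.708, 0.706]] [-0.70154804 -0.19664269 -0.03990625]
6460 785 (array([428.6,  53. ]), array([39.9, 19.3]), 2.1)
n [ 0.001 -0.002  1.   ] 4684 [ 0.405 -0.038  0.052] [0.456 0.035 0.054] (array([430.8,  -1.6]), array([48.8, 72.3]), 2.2)
scene (array([424.3,   2.1]), array([ 79.5, 165.8]), 64.6) [0.42287368 0.04799354 0.0491995 ]
```

{"method": "play_rows", "body": {
  "commands": [
    [[0,0.005,0.02],[-0.07,-0.003,0]],
    [[0,0.02,0.04],[-0.22,-0.01,0]],
    [[0,0.045,0.05],[-0.38,-0.017,0]],
    [[0,0.07,0.05],[-0.54,-0.024,0]],
    [[0,0.1,0.05],[-0.7,-0.031,0]],
    [[0,0.125,0.05],[-0.86,-0.038,0]],
    [[-0.001,0.15,0.04],[-1.02,-0.045,0]],
    [[-0.002,0.17,0.02],[-1.18,-0.052,0]],
    [[-0.002,0.186,0],[-1.34,-0.059,0]],
    [[-0.002,0.186,-0.015],[-1.48,-0.065,0]]
  ]
}}

```text
time_s: 16.98
position: [0.429, 0.0997, 0.1369]
tcp_rot: [[0.999, 0.031, -0.038], [0.049, -0.644, 0.763], [-0.001, -0.764, -0.645]]
force: [0.1, -0.4, -0.6]
opening: 1.001
```

{"method": "play_rows", "body": {
  "commands": [
    [[0,0,-0.01],[0,0,0]],
    [[0,0,-0.01],[0,0,0]],
    [[0,0,-0.01],[0,0,0]]
  ]
}}

```text
time_s: 17.35
position: [0.4297, 0.0969, 0.1294]
tcp_rot: [[0.999, 0.028, -0.032], [0.043, -0.639, 0.768], [0.0, -0.768, -0.64]]
force: [0.1, -0.8, 0.7]
opening: 1.002
```

```bash
python3 - <<'E'
from w import *
s,c,T,P=wrist("w10"); print(s["position"],s["tcp_rot"].round(3).tolist(),s["joint_positions"].round(1))
W,O=jarcloud(P,c,.03,.431,.004); p=P[W]; p=p[p[:,2]>np.percentile(p[:,2],50)-.004]; n,p=plane(p); print("n",n.round(3),len(p),p.min(0).round(3),p.max(0).round(3),rect(p[:,:2]))
E
```

```text
[0.42969506 0.09689121 0.12938101] [[0.999, 0.028, -0.032], [0.043, -0.639, 0.768], [0.0, -0.768, -0.64]] [ 20.5  38.7 107.3 -45.7  58.3  51.3]
n [0.001 0.004 1.   ] 3080 [ 0.405 -0.035  0.052] [0.456 0.036 0.054] (array([4.308e+02, 4.000e-01]), array([48.4, 70.5]), 2.3)
```

{"method": "play_rows", "body": {
  "commands": [
    [[0,-0.02,-0.025],[0,0,0]],
    [[0,-0.04,-0.05],[0,0,0]],
    [[0,-0.058,-0.073],[0,0,0]],
    [[0.0005,-0.07,-0.087],[0,0,0]],
    [[0.0005,-0.075,-0.094],[0,0,0]],
    [[0.0005,-0.076,-0.095],[0,0,0]],
    [[0.0005,-0.076,-0.095],[0,0,0]]
  ]
}}

```text
time_s: 18.27
position: [0.4305, 0.0221, 0.0342]
tcp_rot: [[0.999, 0.03, -0.034], [0.045, -0.64, 0.767], [0.001, -0.768, -0.641]]
force: [-0.2, -0.1, 0.1]
opening: 1.0
```

{"method": "play_rows", "body": {
  "commands": [
    [[0,0,0],[0,0,0]],
    [[0,0,0],[0,0,0]],
    [[0,0,0],[0,0,0]],
    [[0,0,0],[0,0,0]],
    [[0,0,0],[0,0,0]],
    [[0,0,0],[0,0,0]]
  ],
  "gripper": 0.04
}}

```text
time_s: 19.02
position: [0.4301, 0.0221, 0.0335]
tcp_rot: [[0.999, 0.029, -0.035], [0.045, -0.64, 0.767], [-0.0, -0.768, -0.641]]
force: [-0.1, 0.9, 1.2]
opening: 0.573
```

{"method": "play_rows", "body": {
  "commands": [
    [[0,0,0.03],[0,0,0]],
    [[0,0,0.08],[0.05,0.002,0]],
    [[0,0,0.12],[0.2,0.009,0]],
    [[0.01,0,0.13],[0.36,0.016,0]],
    [[0.025,0,0.14],[0.52,0.023,0]],
    [[0.04,-0.005,0.14],[0.68,0.03,0]],
    [[0.055,-0.01,0.14],[0.84,0.037,0]],
    [[0.07,-0.015,0.14],[1.0,0.044,0]],
    [[0.085,-0.02,0.14],[1.16,0.051,0]],
    [[0.1,-0.02,0.14],[1.32,0.06,0]]
  ]
}}

```text
time_s: 20.27
position: [0.5302, 0.001, 0.1733]
tcp_rot: [[0.999, -0.027, -0.036], [0.045, 0.588, 0.807], [-0.0, -0.808, 0.589]]
force: [-0.5, 0.6, -3.7]
opening: 0.575
```

```bash
python3 - <<'E'
from rig import *
from scipy.spatial.transform import Rotation as R
import numpy as np
s=read_state(); print(s["position"],s["tcp_rot"].round(3).tolist(),s["joint_positions"].round(1),s["opening"],s["force"])
# target: jaw x at -26.2 deg, a at -40 deg elevation toward 63.8
def tgt(e,jaw):
    j=np.radians(jaw);x=np.array([np.cos(j),np.sin(j),0]);d=np.array([-np.sin(j),np.cos(j),0]);e=np.radians(e)
    y=np.cos(e)*d+np.sin(e)*np.array([0,0,1]);return np.c_[x,y,np.cross(x,y)]
for jaw in (2.6,-26.2): print(jaw,R.from_matrix(tgt(-40.2,jaw)@s["tcp_rot"].T).as_rotvec().round(3))
E
```

```text
[0.53016605 0.00097908 0.1732589 ] [[0.999, -0.027, -0.036], [0.045, 0.588, 0.807], [-0.0, -0.808, 0.589]] [-28.4  35.8  97.4  32.4  70.6 -48.4] 0.5747751428648624 [-0.48153818  0.55355746 -3.74241909]
2.6 [0.239 0.01  0.001]
-26.2 [ 0.237 -0.05  -0.5  ]
```

{"method": "play_rows", "body": {
  "commands": [
    [[0.02,0.003,0],[0.04,-0.008,-0.08]],
    [[0.045,0.006,0],[0.09,-0.019,-0.19]],
    [[0.07,0.01,0],[0.14,-0.03,-0.3]],
    [[0.095,0.013,0],[0.19,-0.04,-0.4]],
    [[0.116,0.016,0],[0.237,-0.05,-0.5]],
    [[0.116,0.016,0],[0.237,-0.05,-0.5]],
    [[0.116,0.016,0],[0.237,-0.05,-0.5]]
  ]
}}

```text
time_s: 21.15
position: [0.645, 0.0181, 0.1729]
tcp_rot: [[0.898, 0.333, 0.286], [-0.439, 0.683, 0.583], [-0.001, -0.65, 0.76]]
force: [0.2, -0.1, -3.6]
opening: 0.573
```

```bash
python3 - <<'E'
from w import *
s,c,T,P=wrist("w11"); print(s["position"],s["tcp_rot"].round(3).tolist(),s["joint_positions"].round(1))
sc=capture("scene"); sd=capture("side")
for n,c,P in (("wrist",c,P),("scene",sc,cloud(sc)),("side",sd,cloud(sd))):
    W,O=jarcloud(P,c,.09,.648,.021,.1); print(n,W.sum(),O.sum())
    p=P[O]
    if len(p)>20:
        t=p[p[:,2]>np.percentile(p[:,2],95)-.003]; print("  cap top",rect(t[:,:2]),np.median(t[:,2]).round(4))
    if n=="wrist":
        p=P[W]; nn,p=plane(p); print("  face n",nn.round(3),len(p),p.min(0).round(3),p.max(0).round(3))
cv2.imwrite("pics/s11.png",np.hstack([cv2.resize(a,(400,400)) for a in (sc["frame"][170:310,200:340,::-1],cv2.imread("pics/w11.png"))]))
E
```

```text
[0.64499491 0.01813003 0.17285616] [[0.898, 0.333, 0.286], [-0.439, 0.683, 0.583], [-0.001, -0.65, 0.76]] [-28.5  40.8  96.3  58.4  63.1 -40.1]
wrist 13546 926
  cap top (array([652.8,  21.3]), array([40.2, 54. ]), 53.9) 0.2116
  face n [0.437 0.889 0.135] 8642 [ 0.596 -0.019  0.16 ] [0.66  0.015 0.247]
scene 260 79
  cap top (array([668.2, -13.5]), array([25.4,  8. ]), 2.2) 0.2358
side 486 93
  cap top (array([646.9,  22.4]), array([36.9, 42.5]), 31.4) 0.2134
```

View pics/s11.png

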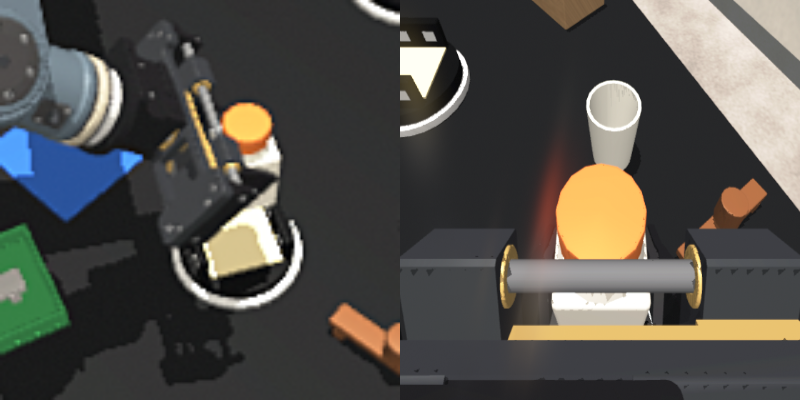

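{"method": "play_rows", "body": {
  "commands": [
    [[0,0,-0.02],[0,0,0]],
    [[0,0,-0.045],[0,0,0]],
    [[0,0,-0.065],[0,0,0]],
    [[0,0,-0.08],[0,0,0]],
    [[0,0,-0.086],[0,0,0]],
    [[0,0,-0.088],[0,0,0]],
    [[0,0,-0.088],[0,0,0]],
    [[0,0,-0.088],[0,0,0]]
  ]
}}

```text
time_s: 22.3
position: [0.6463, 0.0179, 0.0862]
tcp_rot: [[0.897, 0.336, 0.285], [-0.441, 0.683, 0.582], [0.001, -0.648, 0.761]]
force: [-0.0, -0.7, -4.2]
opening: 0.569
```

```bash
python3 - <<'E'
from w import *
s,c,T,P=wrist("w12"); print(s["position"],s["force"])
sd=capture("side")
for n,c,P in (("wrist",c,P),("side",sd,cloud(sd))):
    W,O=jarcloud(P,c,.06,.648,.021,.06); p=P[O]
    t=p[p[:,2]>np.percentile(p[:,2],90)-.004]; nn,q=plane(t); print(n,rect(t[:,:2]),np.median(t[:,2]).round(4),nn.round(3),len(q))
E
```

```text
[0.64634981 0.01790209 0.08620648] [-0.00805146 -0.66736216 -4.20140919]
wrist (array([649.3,  25.6]), array([38.3, 41.5]), 63.4) 0.1247 [-0.005 -0.021  1.   ] 480
side (array([646.1,  22.3]), array([35.6, 40. ]), 19.9) 0.1261 [-0.02   0.012  1.   ] 13
```

{"method": "play_rows", "body": {
  "commands": [
    [[0,-0.001,-0.001],[0,0,0]],
    [[0,-0.001,-0.002],[0,0,0]],
    [[0,-0.001,-0.003],[0,0,0]],
    [[0,-0.001,-0.003],[0,0,0]]
  ]
}}

```text
time_s: 22.9
position: [0.6461, 0.017, 0.083]
tcp_rot: [[0.897, 0.336, 0.286], [-0.441, 0.684, 0.581], [0.0, -0.648, 0.762]]
force: [-1.9, -1.9, -0.7]
opening: 0.57
```

{"method": "play_rows", "body": {
  "commands": [
    [[0,0,0],[0,0,0]],
    [[0,0,0],[0,0,0]],
    [[0,0,0],[0,0,0]],
    [[0,0,0],[0,0,0]],
    [[-0.005,-0.01,0.01],[0,0,0]],
    [[-0.017,-0.034,0.032],[0,0,0]],
    [[-0.034,-0.068,0.065],[0,0,0]],
    [[-0.045,-0.09,0.11],[0,0,0]],
    [[-0.045,-0.09,0.15],[0,0,0]],
    [[-0.045,-0.09,0.15],[0,0,0]]
  ],
  "gripper": 0.087
}}

```text
time_s: 24.15
position: [0.6019, -0.0749, 0.2363]
tcp_rot: [[0.897, 0.341, 0.282], [-0.442, 0.68, 0.585], [0.007, -0.649, 0.761]]
force: [0.8, -1.1, -0.4]
opening: 0.998
```

```bash
python3 - <<'E'
from w import *
s,c,T,P=wrist("w13"); print(s["position"],s["time_s"],s["force"])
sd=capture("side");sc=capture("scene")
for n,c,P in (("wrist",c,P),("side",sd,cloud(sd)),("scene",sc,cloud(sc))):
    W,O=jarcloud(P,c,.06,.648,.021,.06); p=P[O]; print(n,len(p))
    if len(p)<20: continue
    t=p[p[:,2]>np.percentile(p[:,2],90)-.004]; nn,q=plane(t); print("  cap",rect(t[:,:2]),np.median(t[:,2]).round(4),nn.round(3),len(q))
    if n=="wrist":
        r,_=plane(P[W]); print("  face normal",r.round(3),np.degrees(np.arctan2(r[1],r[0])).round(1))
P=cloud(sd);H=hsv(sd);m=((H[...,0]<6)|(H[...,0]>174))&(H[...,1]>150)&(H[...,2]>60)&(P[...,1]<-.15)&(P[...,2]>.03)&(P[...,2]<.09)
if m.any(): print("knob",P[m].mean(0).round(3),P[m][:,2].max())
cv2.imwrite("pics/s13.png",np.hstack([cv2.resize(a,(400,400)) for a in (sc["frame"][130:330,150:350,::-1],sd["frame"][130:330,180:380,::-1])]))
E
```

```text
[ 0.60187443 -0.07494967  0.23625084] 24.15 [ 0.76697603 -1.07847999 -0.40750447]
wrist 534
  cap (array([647.4,  22.3]), array([42. , 38.8]), 61.9) 0.1205 [-0.026 -0.061  0.998] 114
  face normal [-0.438 -0.885  0.156] -116.3
side 80
  cap (array([647.9,  20.8]), array([39.7, 42.4]), 26.0) 0.1223 [-0.01   0.03   0.999] 22
scene 76
  cap (array([649.3,  20.9]), array([40.6, 40.8]), 1.2) 0.1197 [ 0.061 -0.032  0.998] 18
knob [ 0.519 -0.221  0.053] 0.0682231293363893
```

View pics/s13.png

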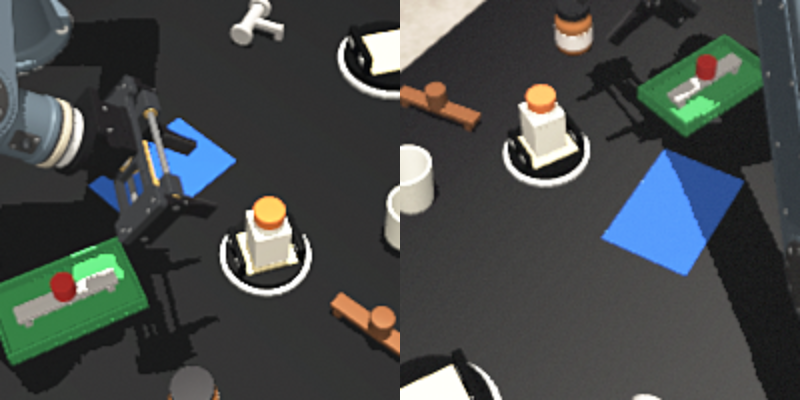

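The jar stands upright and square on the pad, about (0.648, 0.021) with its cap top at 0.121–0.122. The clamp lies flat in the tray, and the robot is clear of everything.

```bash
python3 -c "
from rig import *
print(hand_in())"
```

```text
the job is handed in; nothing more can be done
None
```

I completed both parts of the job and handed it in at about 24 s on the robot's clock; `hand_in()` reports no verdict.

- **Clamp:** I lifted it off the holder by the red knob and laid it in the green tray. The bar top measured 27 mm above the bench, as expected with the lugs on the tray floor. It was within about 5 mm of the tray's centre and lined up with its long side.
- **Jar on the mat:** I gripped it with the tool tilted, turned it a quarter turn, laid it flat on the blue mat and let go. Its upper face was level at 53 mm, as it should be.
- **Jar on the pad:** I took it again, turned it upright and released it. The last checks put the cap centre within about 2 mm of the pad centre, at about (0.648, 0.021). The cap top was at 0.120–0.122 m (0.122 expected), and the sides were square to the cheeks within a few degrees.

**Disagreements:**
- The tilt fitted from the small cap patches after release varied between views, about 2–4°, from few and noisy points.
- The fit to the jar's side face came out about 9° off vertical. A similar fit had read 8° just before, while the jar was held upright, so I put it down to noise. The pictures show the jar upright.
- A circle fitted to the holder's foot gave a centre 3–4 mm from the pad's own outline. I used the pad, and both are inside the tolerance.

I did not measure the bystanders again; the ones in the final picture look to be where they were, and the wrench was outside it.

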